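# Change over the sample trays at the headspace sampler

### The job

Change over the trays at the sampler: put the empty light-grey tray on the orange-framed return dock, and on the green-framed feed dock build the next batch with the blue tray at the bottom, the red tray on the blue one and the metal cover with the black handle on top. Every piece must sit fully home in the rim beneath it, and the two filled trays must be kept level all the way so that no vial falls out. Leave the two little jars (yellow lid, white lid) standing where they are.

Things in the scene. Friction and masses are not known exactly. Their poses are not given: they have to be found in the camera images.
- blue_tray_mid (a point): Blue plastic tray with 15 small capped vials fixed in it, below the rim. 110 (y) x 60 (x) x 44 mm high. Foot 94 x 44 x 5 mm below, full-width body above it; 4 mm walls, open top 102 x 52 mm inside. Stacked, a foot drops 5 mm into the rim below (4 mm play each side), its shoulder rests on the rim, centres 39 mm apart. Point: its centre, 22 mm above its underside; z up. Loose on the bench.
- red_tray_mid (a point): Red plastic tray with 15 small capped vials fixed in it, below the rim. 110 (y) x 60 (x) x 44 mm high. Foot 94 x 44 x 5 mm below, full-width body above it; 4 mm walls, open top 102 x 52 mm inside. Stacked, a foot drops 5 mm into the rim below (4 mm play each side), its shoulder rests on the rim, centres 39 mm apart. Point: its centre, 22 mm above its underside; z up. Loose on the bench.
- empty_tray_mid (a point): Light-grey tray, empty: 15 black well openings. 110 (y) x 60 (x) x 44 mm high. Foot 94 x 44 x 5 mm below, full-width body above it; 4 mm walls, open top 102 x 52 mm inside. Stacked, a foot drops 5 mm into the rim below (4 mm play each side), its shoulder rests on the rim, centres 39 mm apart. Point: its centre, 22 mm above its underside; z up. Loose on the bench.
- cover_grip (a point): Aluminium cover: plate 110 (y) x 60 (x) x 8 mm, foot below it 94 x 44 x 5 mm, on top a black bar handle 60 (y) x 14 (x) x 25 mm high. The foot drops into a tray's rim, the plate rests on the rim (point then 42.5 mm above the tray's centre). Point: centre of the handle, 25.5 mm above the underside; z up. Loose on the bench, right way up.
- feed_dock_top (a point): Feed dock, green frame. Fixed: white base 130 (y) x 80 (x) x 6 mm with a green frame on it, outside 110 (y) x 60 (x) mm, inside 102 x 52 mm, rim 20 mm above the bench, recess 6 mm deep. A tray's foot drops in and its shoulder rests on the rim (tray centre then 17 mm above the rim). Point: centre of the frame at rim height; y along its long side, z up.
- return_dock_top (a point): Return dock, orange frame. Fixed: white base 130 (y) x 80 (x) x 6 mm with an orange frame on it, outside 110 (y) x 60 (x) mm, inside 102 x 52 mm, rim 20 mm above the bench, recess 6 mm deep. A tray's foot drops in and its shoulder rests on the rim (tray centre then 17 mm above the rim). Point: centre of the frame at rim height; y along its long side, z up.
- cap_jar_mid (a point): Little white jar with yellow lid, 32 mm across, 36 mm high; origin half-way up. Bystander, to be left standing where it is.
- septa_jar_mid (a point): Little clear jar with white lid, 32 mm across, 36 mm high; origin half-way up. Bystander, to be left standing where it is.

How it is judged:
At the end, for the whole second after the job is handed in: Blue tray on green dock, red on blue, cover on red, grey tray on orange dock: each within 8 mm of the centre of the piece beneath, within 3 mm of seated height, long sides parallel within 0.15 rad (either way round), tilt under 0.06 rad, at rest (horizontal distance between blue_tray_mid and feed_dock_top below 0.008 m and z of blue_tray_mid in the frame of feed_dock_top between 0.014 and 0.02 m and angle between the y axis of blue_tray_mid and the y axis of feed_dock_top, either way round below 0.15 rad and angle between each of blue_tray_mid, red_tray_mid, cover_grip, empty_tray_mid's own z axis and vertical below 0.06 rad and linear speed of each of blue_tray, red_tray, cover, empty_tray below 0.02 m/s and horizontal distance between red_tray_mid and blue_tray_mid below 0.008 m and z of red_tray_mid in the frame of blue_tray_mid between 0.036 and 0.042 m and angle between the y axis of red_tray_mid and the y axis of blue_tray_mid, either way round below 0.15 rad and horizontal distance between cover_grip and red_tray_mid below 0.008 m and z of cover_grip in the frame of red_tray_mid between 0.0395 and 0.0455 m and angle between the y axis of cover_grip and the y axis of red_tray_mid, either way round below 0.15 rad and horizontal distance between empty_tray_mid and return_dock_top below 0.008 m and z of empty_tray_mid in the frame of return_dock_top between 0.014 and 0.02 m and angle between the y axis of empty_tray_mid and the y axis of return_dock_top, either way round below 0.15 rad); the robot touches nothing.
It fails at once if a filled tray is tipped by more than 0.5 rad (angle between any of blue_tray_mid, red_tray_mid's own z axis and vertical above 0.5 rad).
It fails at once if a little jar is moved by more than 30 mm or tipped by more than 0.6 rad (distance of any of cap_jar_mid, septa_jar_mid from where it was at the start of the episode above 0.03 m or angle between any of cap_jar_mid, septa_jar_mid's own z axis and vertical above 0.6 rad).
It also fails if it takes over 112 s, if anything falls off the work surface, if the arm or the gripper's body presses on something with over 40 N, if the wrist force passes 120 N, or if a joint passes its speed limit or range.

### The arm

A 6-joint arm with a two-finger parallel gripper is mounted at the origin on the work surface. World frame = base frame: x ahead of the robot, y to its left, z up, the work surface at z = 0. Lengths are in m, angles in rad, forces in N, time in s.
With the tool pointing down it reaches from about 0.375 to 0.9 m from the base axis. Payload 3.1 kg.
Tool frame: the origin (TCP) lies midway between the tips of the shut fingers; the grasp point (between the pads) lies 19 mm behind it; z points along the fingers, y is the line along which they close (so a half turn about z gives the same grasp; the last joint's range is limited). The gripper opens to 85 mm and grips with 20 to 120 N. Pads are 22 mm wide; open, the fingers measure 114 mm over their backs; the gripper's body (76 mm by 85 mm) begins 54 mm behind the grasp point. The pads swing forward as they close: fully open they stand 13 mm farther back than shut.
Start: joints at [0.93, 0.527, 1.433, -0, 1.181, -0.178], TCP at [0.278, 0.56, 0.231] pointing down, gripper open.
Joint ranges: [-3.08, 3.08], [-0.75, 2.2], [0.22, 2.44], [-1.43, 4.57], [0, 2.65], [-2.85, 2.85]. Speed limits (rad/s): [2.79, 2.79, 3.14, 3.14, 3.14, 3.14].

### API

Orientations are given as a unit quaternion [x, y, z, w].
In Python, from station import manip gives the robot as it stands. The module is installed in compiled form; this text tells all that it offers.
- The arm moves only by the tool apply_moves, never from a script. Its arguments are lists of equal length, an entry for each row: "claw": the gripper's target within -1 to 1 (fully open at 1, half-way at 0, shut at -1); "travel": the shift along the tool's x, y, z scaled (see below), a list of three; "turn": the turn, a rotation vector about the tool's x, y, z scaled (see below), a list of three. In form: {"claw": [claw, ...], "travel": [[dx, dy, dz], ...], "turn": [[rx, ry, rz], ...]}. A call has 1 to 5 rows; each row is the pose to reach, as a shift and turn from the pose commanded when the call began, along the tool's axes at that moment, turning the shorter way round; what a row does not reach only later rows make up. The controller multiplies each number of a shift by 800 mm and each number of a turn by 180 degrees. A row lasts 1/12 s, in which the tool goes at most 41.7 mm and 7.16 degrees, less where a joint would pass 70% of its speed; a pose out of reach is approached as far as the arm can. A call with a number of a shift or a turn outside -1 to 1 is refused whole. A call with a gripper value outside its range is refused whole. The fingers move at their own pace and stop on an object; "newtons" is the grip in N (left out, the last holds). Time passes only in rows, so rows that repeat a pose let the fingers close. It gives the time, the measured TCP pose, the force, the opening and the grip force at its end, in the units of the state.
- manip.sense(): the state, without advancing time (a new reading comes with each control period).
- manip.snapshot(name): name is "scene" or "top" or "wrist"; returns a dict with "pixels" (480x640x3 uint8, red, green, blue), "depth" (480x640 float32, m along the optical axis (not along the pixel's ray), 0 where there is no reading), "intrinsics" (3x3 intrinsics, pixels), "k1" (the pictures are not rectified: a ray, as slopes to the right and down, at radius r is drawn at 1 + k1 r^2 times it, then the intrinsics apply), "R" (3x3) and "t" (3): a world point X has camera coordinates R X + t. Camera axes: x right, y down, z forward; pixel columns grow to the right and rows downward; lengths in m; the calibration is good to about 2 mm. A picture is of the moment at which its call begins.
- manip.sign_off(): hands the job in; it is judged then, once.
The state is a dict: "t": time; "q": joint angles; "qd": joint speeds; "tau": joint torques, N m; "tcp_pos": TCP position; "tool_rot": TCP orientation; "force": force on the tool from outside, world axes, zero at the start; "ft_torque": the same for the moment, N m; "finger_gap": opening from 0.0 (shut) to 1.0 (fully open); "gripper_force": force on a finger pad.
Only numpy, scipy, OpenCV 4.12 (cv2) and the standard library are available. Lean on these libraries where they do the work, as an engineer would, in place of code of your own. Each camera call takes 0.05 s, during which the arm holds its last target. There are 200 camera calls.

## Working session

There is one attempt and no reset: what is moved stays moved. The work goes in short steps, Python scripts to look and compute and a tool call to move; the robot and the scene stay as the last step left them, time stands still between calls to the robot, and variables do not carry over. Pictures are saved under pics/ and viewed, at most 14 in all, crops included, and the job is handed in when it is done.

Besides the shell and the picture viewer there is one more tool, called as name(argument=value, ...) on one line, values as JSON. apply_moves: Moves the arm, as the interface text tells. Shifts and turns lie within -1 to 1; 1 stands for 800 mm of shift or 180 degrees of turn. Its arguments: {"type":"object","properties":{"claw":{"type":"array","items":{"type":"number"}},"travel":{"type":"array","items":{"type":"array","items":{"type":"number"}}},"turn":{"type":"array","items":{"type":"array","items":{"type":"number"}}},"newtons":{"type":"number"}},"required":["claw","travel","turn"]}

```bash
mkdir -p pics
python3 - <<'E'
from station import manip
import cv2,numpy as np
for n in("scene","top","wrist"):
    s=manip.snapshot(n);cv2.imwrite(f"pics/{n}0.png",s["pixels"][:,:,::-1]);np.savez(f"{n}0.npz",**s)
    print(n,s["k1"],s["intrinsics"].tolist(),(-s["R"].T@s["t"]).round(3),s["R"].round(3).tolist())
print(manip.sense())
E
```

```text
scene -0.06725440778219906 [[549.3287696770362, 0.0, 317.7768921186515], [0.0, 549.3287696770362, 246.93146127113602], [0.0, 0.0, 1.0]] [0.998 0.094 0.717] [[-0.222, 0.975, -0.006], [0.793, 0.177, -0.582], [-0.567, -0.134, -0.813]]
top -0.11395656157634973 [[508.96119166343664, 0.0, 324.2367908562931], [0.0, 508.96119166343664, 244.51224436983182], [0.0, 0.0, 1.0]] [0.429 0.008 0.968] [[0.029, -1.0, 0.001], [-0.991, -0.029, -0.13], [0.13, 0.003, -0.992]]
wrist 0.019153562702706017 [[344.58263293447385, 0.0, 324.8306746700271], [0.0, 344.58263293447385, 239.86789796199955], [0.0, 0.0, 1.0]] [0.215 0.591 0.372] [[0.445, 0.895, -0.002], [0.86, -0.427, 0.279], [0.249, -0.126, -0.96]]
{'t': 0.15, 'q': array([ 9.30477433e-01,  5.28254070e-01,  1.43361723e+00, -1.47102358e-05,
        1.18139163e+00, -1.78475646e-01]), 'qd': array([-0.00098961, -0.00148929, -0.00299796,  0.00090123,  0.00250482,
        0.0003295 ]), 'tau': array([ 9.82455531e-04, -4.42744267e+01, -1.78275490e+01, -1.74587185e-04,
        5.61131616e-03,  3.03312383e-06]), 'tcp_pos': array([0.27812879, 0.55908986, 0.23055459]), 'tool_rot': array([ 2.28871978e-01,  9.73456173e-01, -7.68832824e-04, -3.26193039e-04]), 'force': array([-0.37250057,  0.11864602,  0.17049047]), 'ft_torque': array([-0.03082039,  0.03593403, -0.0117202 ]), 'gripper_force': 0.0, 'finger_gap': 0.9993192115351754}
```

View pics/top0.png

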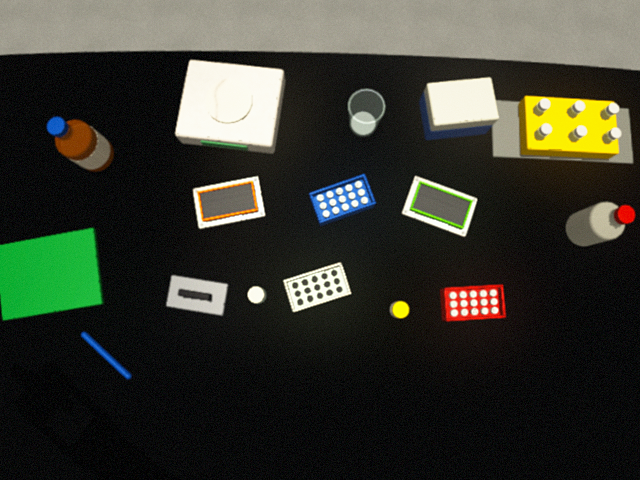

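View pics/scene0.png

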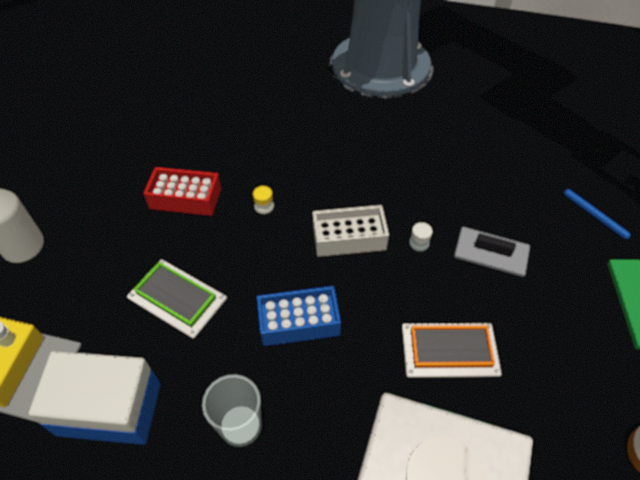

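The top view shows the return dock (229,202), blue tray (343,198), feed dock (440,205), cover (197,295), grey tray (318,287) and red tray (474,302). The white jar is at (256,295) and the yellow jar at (400,310). The scene view agrees with this.

```bash
cat > h.py <<'E'
import numpy as np,cv2
def cloud(s):
    K=s["intrinsics"];k1=float(s["k1"]);h,w=s["depth"].shape
    u,v=np.meshgrid(np.arange(w,dtype=float),np.arange(h,dtype=float))
    p=cv2.undistortPoints(np.stack([u.ravel(),v.ravel()],1)[:,None],K,np.array([k1,0,0,0.]))[:,0]
    d=s["depth"].ravel()
    X=np.c_[p*d[:,None],d]
    return ((X-s["t"])@s["R"]).reshape(h,w,3)
def rays(s,px,z):
    p=cv2.undistortPoints(np.asarray(px,float).reshape(-1,1,2),s["intrinsics"],np.array([float(s["k1"]),0,0,0.]))[:,0]
    d=np.c_[p,np.ones(len(p))]@s["R"];c=-s["R"].T@s["t"]
    return (c+d*((z-c[2])/d[:,2])[:,None])[:,:2]
def rect(xy):
    (cx,cy),(a,b),th=cv2.minAreaRect((xy*1000).astype(np.float32))
    if a<b: a,b,th=b,a,th+90
    return round(cx,1),round(cy,1),round(a,1),round(b,1),round((th-90+90)%180-90,1) # angle of long side from +y
E
cat > m.py <<'E'
import numpy as np,cv2,sys
from h import *
s=dict(np.load(sys.argv[1]));P=cloud(s);hsv=cv2.cvtColor(s["pixels"],cv2.COLOR_RGB2HSV)
H,S,V=[hsv[...,i] for i in range(3)];Z=P[...,2]
col=(S>120)&(V>60)
obj=dict(blue=((343,198),col&(H>100)&(H<130),.044,50),red=((474,302),col&((H<8)|(H>172)),.044,50),
 grey=((318,287),(V>110)&(S<80),.044,50),cover=((197,295),(V>80)&(S<80),.013,45),
 feed=((440,205),col&(H>40)&(H<80),.020,50),ret=((229,202),col&(H>5)&(H<25),.020,50))
for n,((u,v),m,z,r) in obj.items():
    w=np.zeros_like(m);w[v-38:v+38,u-42:u+42]=1
    m=m&w
    pd=P[m&(abs(Z-z)<.010)][:,:2]
    c=cv2.findContours(m.astype(np.uint8),0,2)[0];c=max(c,key=cv2.contourArea)
    print(n,"outline@z",rect(rays(s,c[:,0],z)),"depth",rect(pd) if len(pd)>9 else None,"zmed",np.percentile(Z[m],[10,50,90]).round(4))
for n,(u,v) in dict(yel=(400,310),wht=(256,295)).items():print(n,rays(s,[(u,v)],.036).round(3),P[v,u].round(3))
E
python3 m.py top0.npz
```

```text
blue outline@z (636.3, -19.8, 113.9, 67.2, 21.1) depth (638.4, -19.8, 110.3, 60.9, 21.4) zmed [0.0202 0.0256 0.0441]
red outline@z (451.4, -263.3, 119.9, 63.7, 4.5) depth (450.9, -267.0, 110.6, 60.9, 5.5) zmed [0.0042 0.025  0.044 ]
grey outline@z (472.5, 22.3, 112.5, 62.5, 19.4) depth (472.5, 22.2, 110.5, 60.2, 19.4) zmed [0.0213 0.0244 0.0437]
cover outline@z (451.3, 249.0, 111.1, 61.2, -6.8) depth (451.2, 250.2, 112.0, 59.8, -7.4) zmed [0.0098 0.0125 0.0152]
feed outline@z (636.1, -209.4, 109.1, 60.8, -18.6) depth (637.0, -210.0, 109.7, 60.2, -18.5) zmed [0.0134 0.0184 0.0212]
ret outline@z (631.2, 199.2, 109.3, 61.2, 12.6) depth (632.5, 199.7, 109.5, 59.8, 12.7) zmed [0.0129 0.0185 0.0215]
yel [[ 0.434 -0.131]] [ 0.434 -0.13   0.036]
wht [[0.454 0.133]] [0.454 0.133 0.038]
```

```bash
cat > plan.py <<'E'
# usage: plan.py x,y,z,phi[,n] ...   mm / deg; phi = angle of tool y (mod 180)
import sys,numpy as np
from scipy.spatial.transform import Rotation as R
from station import manip
st=manip.sense();r=R.from_quat(st["tool_rot"]);p=st["tcp_pos"]*1000
M=r.as_matrix();phi=np.degrees(np.arctan2(M[1,1],M[0,1]))
print("t",round(st["t"],2),"tcp",p.round(1),"phi",round(phi,2),"tilt z",M[:,2].round(4),"gap",round(st["finger_gap"],3),"grip",round(float(st["gripper_force"]),1),"F",st["force"].round(1))
def down(phi):
    c,s=np.cos(np.radians(phi)),np.sin(np.radians(phi));return R.from_matrix(np.c_[[-s,c,0],[c,s,0],[0,0,-1]].dot(np.diag([1,1,1])) if np.linalg.det(np.c_[[-s,c,0],[c,s,0],[0,0,-1]])>0 else np.c_[[s,-c,0],[c,s,0],[0,0,-1]])
for a in sys.argv[1:]:
    w=[float(v) for v in a.split(",")];T=np.array(w[:3]);ph=w[3];ph=phi+(ph-phi+90)%180-90
    n=int(w[4]) if len(w)>4 else max(1,int(np.ceil(np.linalg.norm(T-p)/200)),int(np.ceil(abs(ph-phi)/34)))
    p0,f0=p,phi
    for i in range(1,n+1):
        q=p0+(T-p0)*i/n;f=f0+(ph-f0)*i/n;rn=down(f)
        print(a,"travel",(r.inv().apply(q-p)/800).round(4).tolist(),"turn",((r.inv()*rn).as_rotvec()/np.pi).round(4).tolist())
        p,r,phi=q,rn,f
E
python3 plan.py 472.5,22.2,150,19.4 472.5,22.2,8,19.4
```

```text
t 0.15 tcp [278.1 559.1 230.6] phi 63.54 tilt z [-0.001  -0.0013 -1.    ] gap 0.999 grip 0.0 F [-0.4  0.1  0.2]
472.5,22.2,150,19.4 travel [-0.1722, -0.1641, 0.0338] turn [-0.0005, -0.0, 0.0817]
472.5,22.2,150,19.4 travel [-0.2082, -0.1151, 0.0336] turn [0.0, 0.0, 0.0817]
472.5,22.2,150,19.4 travel [-0.2306, -0.0584, 0.0336] turn [0.0, 0.0, 0.0817]
472.5,22.2,8,19.4 travel [-0.0, -0.0, 0.1775] turn [0.0, 0.0, 0.0]
```

apply_moves(claw=[1, 1, 1, 1, 1], travel=[[-0.172, -0.164, 0.034], [-0.172, -0.164, 0.034], [-0.172, -0.164, 0.034], [-0.172, -0.164, 0.034], [-0.172, -0.164, 0.034]], turn=[[0, 0, 0.082], [0, 0, 0.082], [0, 0, 0.082], [0, 0, 0.082], [0, 0, 0.082]], newtons=60)

```text
t: 0.57
tcp_pos: [0.3429, 0.3772, 0.2033]
tool_rot: [0.352, 0.936, -0.002, -0.0]
force: [-0.2, 0.2, 0.2]
finger_gap: 1.0
gripper_force: 0.0
```

apply_moves(claw=[1, 1, 1, 1, 1], travel=[[-0.208, -0.115, 0.034], [-0.208, -0.115, 0.034], [-0.208, -0.115, 0.034], [-0.208, -0.115, 0.034], [-0.208, -0.115, 0.034]], turn=[[0, 0, 0.082], [0, 0, 0.082], [0, 0, 0.082], [0, 0, 0.082], [0, 0, 0.082]])

```text
t: 0.98
tcp_pos: [0.4082, 0.1988, 0.1764]
tool_rot: [0.47, 0.883, -0.001, -0.0]
force: [0.2, 0.6, 0.4]
finger_gap: 1.004
gripper_force: 0.0
```

apply_moves(claw=[1, 1, 1, 1, 1], travel=[[-0.23, -0.058, 0.034], [-0.23, -0.058, 0.034], [-0.23, -0.058, 0.034], [-0.23, -0.058, 0.034], [-0.23, -0.058, 0.034]], turn=[[0, 0, 0.082], [0, 0, 0.082], [0, 0, 0.082], [0, 0, 0.082], [0, 0, 0.082]])

```text
t: 1.4
tcp_pos: [0.4739, 0.0198, 0.1493]
tool_rot: [0.58, 0.815, 0.0, 0.001]
force: [0.7, 0.6, 0.5]
finger_gap: 1.002
gripper_force: 0.0
```

```bash
python3 plan.py 472.5,22.2,8,19.4
```

```text
t 1.4 tcp [473.9  19.8 149.3] phi 19.12 tilt z [ 0.0015 -0.001  -1.    ] gap 1.002 grip 0.0 F [0.7 0.6 0.5]
472.5,22.2,8,19.4 travel [0.0037, -0.0008, 0.1766] turn [0.0003, 0.0005, -0.0016]
```

apply_moves(claw=[1, 1, 1, 1, 1], travel=[[0.004, -0.001, 0.04], [0.004, -0.001, 0.08], [0.004, -0.001, 0.12], [0.004, -0.001, 0.155], [0.004, -0.001, 0.177]], turn=[[0, 0, -0.002], [0, 0, -0.002], [0, 0, -0.002], [0, 0, -0.002], [0, 0, -0.002]])

```text
t: 1.82
tcp_pos: [0.4693, 0.0261, 0.0056]
tool_rot: [0.577, 0.817, -0.001, -0.001]
force: [-0.6, -0.5, 0.0]
finger_gap: 0.999
gripper_force: 0.0
```

apply_moves(claw=[1, -1, -1, -1, -1], travel=[[0, 0, 0], [0, 0, 0], [0, 0, 0], [0, 0, 0], [0, 0, 0]], turn=[[0, 0, 0], [0, 0, 0], [0, 0, 0], [0, 0, 0], [0, 0, 0]])

```text
t: 2.23
tcp_pos: [0.4714, 0.0261, 0.0095]
tool_rot: [0.576, 0.817, 0.001, 0.001]
force: [0.6, 0.2, -1.6]
finger_gap: 0.693
gripper_force: 64.9
```

apply_moves(claw=[-1, -1, -1, -1, -1], travel=[[0, 0, 0], [0, 0, 0], [0, 0, 0], [0, 0, 0], [0, 0, 0]], turn=[[0, 0, 0], [0, 0, 0], [0, 0, 0], [0, 0, 0], [0, 0, 0]])

```text
t: 2.65
tcp_pos: [0.4713, 0.0261, 0.0093]
tool_rot: [0.576, 0.817, 0.001, 0.001]
force: [0.3, -0.2, 6.9]
finger_gap: 0.697
gripper_force: 66.1
```

```bash
python3 plan.py 472.5,22.2,150,19.4 632.5,199.7,150,12.7 632.5,199.7,50,12.7
```

```text
t 2.65 tcp [471.3  26.1   9.3] phi 19.63 tilt z [ 2.6e-03 -5.0e-04 -1.0e+00] gap 0.697 grip 66.1 F [ 0.3 -0.2  6.9]
472.5,22.2,150,19.4 travel [-0.0054, 0.0002, -0.1758] turn [0.0007, 0.0004, 0.0013]
632.5,199.7,150,12.7 travel [0.0714, 0.1312, 0.0] turn [0.0, 0.0, 0.0186]
632.5,199.7,150,12.7 travel [0.079, 0.1268, 0.0] turn [0.0, 0.0, 0.0186]
632.5,199.7,50,12.7 travel [0.0, 0.0, 0.125] turn [0.0, 0.0, 0.0]
```

```bash
python3 plan.py 471.3,26.1,150,19.6 631.6,203.7,110,12.7
```

```text
t 2.65 tcp [471.3  26.1   9.3] phi 19.63 tilt z [ 2.6e-03 -5.0e-04 -1.0e+00] gap 0.697 grip 66.1 F [ 0.3 -0.2  6.9]
471.3,26.1,150,19.6 travel [-0.0003, 0.0004, -0.1758] turn [0.0007, 0.0004, 0.0002]
631.6,203.7,110,12.7 travel [0.071, 0.1316, 0.025] turn [0.0, 0.0, 0.0192]
631.6,203.7,110,12.7 travel [0.0788, 0.1271, 0.025] turn [0.0, 0.0, 0.0192]
```

apply_moves(claw=[-1, -1, -1, -1, -1], travel=[[0, 0, -0.02], [0, 0, -0.06], [0, 0, -0.1], [0, 0, -0.14], [0, 0, -0.176]], turn=[[0, 0, 0], [0, 0, 0], [0, 0, 0], [0, 0, 0], [0, 0, 0]])

```text
t: 3.07
tcp_pos: [0.4701, 0.0263, 0.1508]
tool_rot: [0.576, 0.817, 0.0, 0.0]
force: [1.3, 0.6, -1.7]
finger_gap: 0.691
gripper_force: 65.1
```

apply_moves(claw=[-1, -1, -1, -1, -1], travel=[[0.015, 0.026, 0.005], [0.028, 0.053, 0.01], [0.043, 0.079, 0.015], [0.057, 0.105, 0.02], [0.071, 0.1316, 0.025]], turn=[[0, 0, 0.004], [0, 0, 0.008], [0, 0, 0.012], [0, 0, 0.015], [0, 0, 0.0192]])

```text
t: 3.48
tcp_pos: [0.5506, 0.116, 0.1291]
tool_rot: [0.601, 0.799, -0.0, -0.0]
force: [-0.2, 0.3, -1.1]
finger_gap: 0.693
gripper_force: 65.4
```

apply_moves(claw=[-1, -1, -1, -1, -1], travel=[[0.016, 0.025, 0.005], [0.032, 0.051, 0.01], [0.047, 0.076, 0.015], [0.063, 0.102, 0.02], [0.0788, 0.1271, 0.025]], turn=[[0, 0, 0.004], [0, 0, 0.008], [0, 0, 0.012], [0, 0, 0.015], [0, 0, 0.0192]])

```text
t: 3.9
tcp_pos: [0.6307, 0.2049, 0.1086]
tool_rot: [0.625, 0.781, -0.0, -0.0]
force: [-0.1, -0.6, -1.1]
finger_gap: 0.696
gripper_force: 65.4
```

apply_moves(claw=[-1, -1, -1], travel=[[0, 0, 0], [0, 0, 0], [0, 0, 0]], turn=[[0, 0, 0], [0, 0, 0], [0, 0, 0]])

```text
t: 4.15
tcp_pos: [0.6294, 0.2037, 0.1085]
tool_rot: [0.624, 0.781, -0.001, -0.001]
force: [-1.3, -0.7, -1.1]
finger_gap: 0.69
gripper_force: 65.3
```

```bash
python3 plan.py 631.6,203.7,40,12.7 631.6,203.7,24,12.7
python3 - <<'E'
from station import manip
import cv2,numpy as np
s=manip.snapshot("wrist");cv2.imwrite("pics/w1.png",s["pixels"][:,:,::-1]);np.savez("w1.npz",**s)
E
```

```text
t 4.15 tcp [629.4 203.7 108.5] phi 12.74 tilt z [-2.1e-03 -6.0e-04 -1.0e+00] gap 0.69 grip 65.3 F [-1.3 -0.7 -1.1]
631.6,203.7,40,12.7 travel [-0.0006, 0.0029, 0.0856] turn [-0.0007, 0.0, 0.0002]
631.6,203.7,24,12.7 travel [0.0, 0.0, 0.02] turn [0.0, 0.0, -0.0]
```

View pics/w1.png

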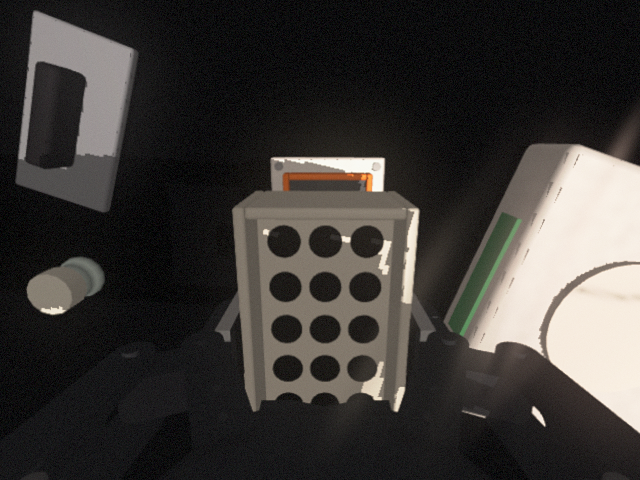

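The wrist view shows the grey tray held level, with its top at about (325,310). The orange frame is at (328,182), lined up under the tray's far end.

apply_moves(claw=[-1, -1, -1, -1, -1], travel=[[0, 0.003, 0.03], [0, 0.003, 0.055], [0, 0.003, 0.075], [0, 0.003, 0.085], [0, 0.003, 0.09]], turn=[[0, 0, 0], [0, 0, 0], [0, 0, 0], [0, 0, 0], [0, 0, 0]])

```text
t: 4.62
tcp_pos: [0.6315, 0.2035, 0.0357]
tool_rot: [0.625, 0.781, -0.001, -0.001]
force: [0.3, -0.7, -1.0]
finger_gap: 0.69
gripper_force: 65.4
```

apply_moves(claw=[-1, -1, -1, -1, -1], travel=[[0, 0, 0.003], [0, 0, 0.006], [0, 0, 0.009], [0, 0, 0.012], [0, 0, 0.014]], turn=[[0, 0, 0], [0, 0, 0], [0, 0, 0], [0, 0, 0], [0, 0, 0]])

```text
t: 5.03
tcp_pos: [0.6333, 0.2045, 0.0262]
tool_rot: [0.624, 0.781, 0.0, 0.0]
force: [-0.3, -0.6, -2.3]
finger_gap: 0.694
gripper_force: 65.4
```

apply_moves(claw=[-1, -1, -1], travel=[[0, 0, 0], [0, 0, 0], [0, 0, 0]], turn=[[0, 0, 0], [0, 0, 0], [0, 0, 0]])

```text
t: 5.28
tcp_pos: [0.6331, 0.2045, 0.0259]
tool_rot: [0.624, 0.781, 0.0, 0.0]
force: [-0.1, 0.5, -1.5]
finger_gap: 0.696
gripper_force: 65.4
```

```bash
python3 plan.py
```

```text
t 5.28 tcp [633.1 204.5  25.9] phi 12.71 tilt z [ 4.e-04  0.e+00 -1.e+00] gap 0.696 grip 65.4 F [-0.1  0.5 -1.5]
```

apply_moves(claw=[-1, -1, -1, 0.6, 1], travel=[[0, -0.001, 0.001], [0, -0.001, 0.002], [0, -0.001, 0.002], [0, -0.001, 0.002], [0, -0.001, 0.002]], turn=[[0, 0, 0], [0, 0, 0], [0, 0, 0], [0, 0, 0], [0, 0, 0]])

```text
t: 5.7
tcp_pos: [0.6324, 0.2043, 0.0243]
tool_rot: [0.625, 0.781, 0.0, 0.0]
force: [0.7, 0.2, 0.3]
finger_gap: 0.912
gripper_force: 0.0
```

apply_moves(claw=[1, 1, 1, 1, 1], travel=[[0, 0, 0], [0, 0, 0], [0, 0, -0.02], [0, 0, -0.06], [0, 0, -0.1]], turn=[[0, 0, 0], [0, 0, 0], [0, 0, 0], [0, 0, 0], [0, 0, 0]])

```text
t: 6.12
tcp_pos: [0.6308, 0.204, 0.1033]
tool_rot: [0.625, 0.781, -0.002, -0.001]
force: [0.8, 0.6, 0.1]
finger_gap: 1.001
gripper_force: 0.0
```

apply_moves(claw=[1, 1, 1], travel=[[0, 0, -0.04], [0, 0, -0.06], [0, 0, -0.06]], turn=[[0, 0, 0], [0, 0, 0], [0, 0, 0]])

```text
t: 6.37
tcp_pos: [0.6354, 0.2049, 0.1574]
tool_rot: [0.624, 0.781, 0.004, 0.003]
force: [1.2, -0.4, 0.5]
finger_gap: 1.003
gripper_force: 0.0
```

```bash
python3 plan.py 638.4,-19.8,130,21.4 638.4,-19.8,8,21.4
```

```text
t 6.37 tcp [635.4 204.9 157.4] phi 12.72 tilt z [ 0.0101  0.0015 -0.9999] gap 1.003 grip 0.0 F [ 1.2 -0.4  0.5]
638.4,-19.8,130,21.4 travel [-0.1374, -0.0293, 0.0169] turn [0.0032, 0.0004, -0.0241]
638.4,-19.8,130,21.4 travel [-0.1348, -0.0394, 0.0171] turn [0.0, 0.0, -0.0241]
638.4,-19.8,8,21.4 travel [0.0, 0.0, 0.1525] turn [0.0, 0.0, 0.0]
```

apply_moves(claw=[1, 1, 1, 1, 1], travel=[[-0.03, -0.005, 0], [-0.055, -0.011, 0.005], [-0.082, -0.017, 0.01], [-0.11, -0.022, 0.015], [-0.137, -0.027, 0.017]], turn=[[0, 0, -0.005], [0, 0, -0.01], [0, 0, -0.015], [0, 0, -0.02], [0, 0, -0.024]])

```text
t: 6.78
tcp_pos: [0.6338, 0.0917, 0.1365]
tool_rot: [0.594, 0.804, -0.001, -0.001]
force: [-0.5, -0.1, 0.5]
finger_gap: 1.002
gripper_force: 0.0
```

apply_moves(claw=[1, 1, 1, 1, 1], travel=[[-0.03, -0.007, 0.003], [-0.06, -0.015, 0.008], [-0.1, -0.027, 0.012], [-0.135, -0.037, 0.017], [-0.135, -0.037, 0.017]], turn=[[0, 0, -0.005], [0, 0, -0.01], [0, 0, -0.015], [0, 0, -0.02], [0, 0, -0.024]])

```text
t: 7.2
tcp_pos: [0.6379, -0.0248, 0.1228]
tool_rot: [0.566, 0.825, -0.001, -0.0]
force: [0.5, 0.5, 0.2]
finger_gap: 0.997
gripper_force: 0.0
```

apply_moves(claw=[1, 1, 1], travel=[[0, 0, 0], [0, 0, 0], [0, 0, 0]], turn=[[0, 0, 0], [0, 0, 0], [0, 0, 0]])

```text
t: 7.45
tcp_pos: [0.638, -0.0181, 0.1244]
tool_rot: [0.564, 0.826, -0.0, -0.001]
force: [-0.1, -0.2, -0.2]
finger_gap: 1.002
gripper_force: 0.0
```

```bash
python3 plan.py 638.4,-19.8,8,21.4
python3 - <<'E'
from station import manip
import cv2,numpy as np
s=manip.snapshot("top");cv2.imwrite("pics/t2.png",s["pixels"][:,:,::-1]);np.savez("t2.npz",**s)
from h import *
P=cloud(s);w=P[160:245,185:275];V=s["pixels"][160:245,185:275].max(2)
m=(abs(w[...,2]-.059)<.006)&(V>60);print(rect(w[m][:,:2]),np.percentile(w[m][:,2],[10,50,90]))
E
```

```text
t 7.45 tcp [638.  -18.1 124.4] phi 21.4 tilt z [-1.2e-03  6.0e-04 -1.0e+00] gap 1.002 grip 0.0 F [-0.1 -0.2 -0.2]
638.4,-19.8,8,21.4 travel [-0.0023, -0.0002, 0.1455] turn [-0.0003, -0.0003, -0.0]
(634.3, 201.4, 110.5, 61.8, 12.5) [0.0549633  0.05825406 0.06059898]
```

apply_moves(claw=[1, 1, 1, 1, 1], travel=[[-0.002, 0, 0.035], [-0.002, 0, 0.075], [-0.002, 0, 0.11], [-0.002, 0, 0.135], [-0.002, 0, 0.145]], turn=[[0, 0, 0], [0, 0, 0], [0, 0, 0], [0, 0, 0], [0, 0, 0]])

```text
t: 7.92
tcp_pos: [0.6368, -0.019, 0.0057]
tool_rot: [0.563, 0.826, -0.001, -0.003]
force: [-0.3, 0.5, -0.5]
finger_gap: 0.995
gripper_force: 0.0
```

apply_moves(claw=[1, 1, -1, -1, -1], travel=[[0, 0, 0], [0, 0, 0], [0, 0, 0], [0, 0, 0], [0, 0, 0]], turn=[[0, 0, 0], [0, 0, 0], [0, 0, 0], [0, 0, 0], [0, 0, 0]])

```text
t: 8.33
tcp_pos: [0.6402, -0.021, 0.011]
tool_rot: [0.564, 0.826, 0.0, 0.001]
force: [-0.1, -0.2, 2.7]
finger_gap: 0.69
gripper_force: 66.9
```

apply_moves(claw=[-1, -1, -1, -1, -1], travel=[[0, 0, 0], [0, 0, 0], [0, 0, 0], [0, 0, 0], [0, 0, 0]], turn=[[0, 0, 0], [0, 0, 0], [0, 0, 0], [0, 0, 0], [0, 0, 0]])

```text
t: 8.75
tcp_pos: [0.6402, -0.021, 0.011]
tool_rot: [0.564, 0.826, 0.001, 0.001]
force: [-0.1, -0.2, 5.5]
finger_gap: 0.693
gripper_force: 67.3
```

```bash
python3 plan.py 638.4,-19.8,110,21.4 637,-210,110,-18.5
```

```text
t 8.75 tcp [640.2 -21.   11. ] phi 21.36 tilt z [ 2.7e-03 -6.0e-04 -1.0e+00] gap 0.693 grip 67.3 F [-0.1 -0.2  5.5]
638.4,-19.8,110,21.4 travel [0.0021, -0.0012, -0.1238] turn [0.0007, 0.0005, -0.0002]
637,-210,110,-18.5 travel [-0.1104, -0.0442, 0.0] turn [0.0, 0.0, 0.1108]
637,-210,110,-18.5 travel [-0.1188, -0.0039, 0.0] turn [0.0, 0.0, 0.1108]
```

```bash
python3 plan.py 640.2,-21,110,21.4 636.4,-211.7,100,-18.5,2
```

```text
t 8.75 tcp [640.2 -21.   11. ] phi 21.36 tilt z [ 2.7e-03 -6.0e-04 -1.0e+00] gap 0.693 grip 67.3 F [-0.1 -0.2  5.5]
640.2,-21,110,21.4 travel [-0.0002, 0.0004, -0.1238] turn [0.0007, 0.0005, -0.0002]
636.4,-211.7,100,-18.5,2 travel [-0.1101, -0.0457, 0.0062] turn [0.0, 0.0, 0.1108]
636.4,-211.7,100,-18.5,2 travel [-0.1191, -0.0054, 0.0062] turn [0.0, 0.0, 0.1108]
```

apply_moves(claw=[-1, -1, -1, -1, -1], travel=[[0, 0, -0.02], [0, 0, -0.05], [0, 0, -0.085], [0, 0, -0.11], [0, 0, -0.124]], turn=[[0, 0, 0], [0, 0, 0], [0, 0, 0], [0, 0, 0], [0, 0, 0]])

```text
t: 9.17
tcp_pos: [0.6405, -0.0211, 0.1111]
tool_rot: [0.564, 0.826, 0.001, 0.002]
force: [2.1, 0.0, -2.3]
finger_gap: 0.692
gripper_force: 66.4
```

apply_moves(claw=[-1, -1, -1, -1, -1], travel=[[-0.016, -0.007, 0.001], [-0.038, -0.016, 0.002], [-0.062, -0.026, 0.004], [-0.086, -0.036, 0.005], [-0.11, -0.0457, 0.006]], turn=[[0, 0, 0.016], [0, 0, 0.038], [0, 0, 0.062], [0, 0, 0.086], [0, 0, 0.111]])

```text
t: 9.58
tcp_pos: [0.6363, -0.1166, 0.1026]
tool_rot: [0.7, 0.714, -0.0, -0.001]
force: [0.6, -0.1, -2.6]
finger_gap: 0.694
gripper_force: 66.3
```

apply_moves(claw=[-1, -1, -1, -1, -1], travel=[[-0.024, -0.001, 0.001], [-0.05, -0.002, 0.003], [-0.076, -0.003, 0.004], [-0.1, -0.005, 0.006], [-0.119, -0.0054, 0.006]], turn=[[0, 0, 0.022], [0, 0, 0.047], [0, 0, 0.071], [0, 0, 0.093], [0, 0, 0.111]])

```text
t: 10.0
tcp_pos: [0.634, -0.2128, 0.0974]
tool_rot: [0.813, 0.582, -0.001, -0.001]
force: [0.4, -0.6, -2.3]
finger_gap: 0.69
gripper_force: 66.3
```

apply_moves(claw=[-1, -1, -1, -1], travel=[[0, 0, 0], [0, 0, 0], [0, 0, 0], [0, 0, 0]], turn=[[0, 0, 0], [0, 0, 0], [0, 0, 0], [0, 0, 0]])

```text
t: 10.33
tcp_pos: [0.6346, -0.2099, 0.0982]
tool_rot: [0.812, 0.584, -0.0, -0.001]
force: [-0.0, -0.1, -2.3]
finger_gap: 0.69
gripper_force: 66.3
```

```bash
python3 plan.py 636.4,-211.7,30,-18.5
python3 - <<'E'
from station import manip
import cv2,numpy as np
s=manip.snapshot("wrist");cv2.imwrite("pics/w2.png",s["pixels"][:,:,::-1])
E
```

```text
t 10.33 tcp [ 634.6 -209.9   98.2] phi -18.51 tilt z [-0.0011  0.001  -1.    ] gap 0.69 grip 66.3 F [-0.  -0.1 -2.3]
636.4,-211.7,30,-18.5 travel [-0.0014, 0.0029, 0.0852] turn [-0.0004, -0.0002, -0.0001]
```

View pics/w2.png

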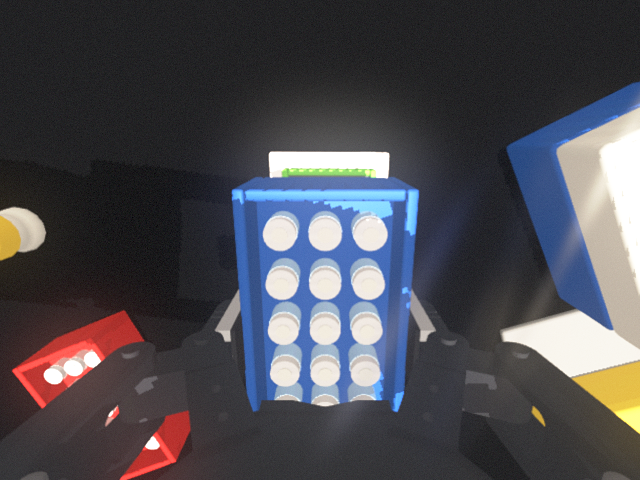

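The wrist view shows the blue tray level, with its top at about (325,300). The green frame's far end at (328,170) is centred behind it.

apply_moves(claw=[-1, -1, -1, -1, -1], travel=[[-0.001, 0.003, 0.02], [-0.001, 0.003, 0.045], [-0.001, 0.003, 0.065], [-0.001, 0.003, 0.075], [-0.001, 0.003, 0.079]], turn=[[0, 0, 0], [0, 0, 0], [0, 0, 0], [0, 0, 0], [0, 0, 0]])

```text
t: 10.8
tcp_pos: [0.6357, -0.2116, 0.0326]
tool_rot: [0.812, 0.584, -0.001, -0.002]
force: [-0.3, 0.4, -3.9]
finger_gap: 0.69
gripper_force: 66.4
```

apply_moves(claw=[-1, -1, -1, -1, -1], travel=[[0, 0, 0], [0, 0, 0.003], [0, 0, 0.006], [0, 0, 0.009], [0, 0, 0.009]], turn=[[0, 0, 0], [0, 0, 0], [0, 0, 0], [0, 0, 0], [0, 0, 0]])

```text
t: 11.22
tcp_pos: [0.6371, -0.213, 0.0283]
tool_rot: [0.812, 0.583, 0.0, 0.0]
force: [-0.8, 0.2, -2.7]
finger_gap: 0.693
gripper_force: 66.4
```

apply_moves(claw=[-1, -1, -1], travel=[[0, 0, 0], [0, 0, 0], [0, 0, 0]], turn=[[0, 0, 0], [0, 0, 0], [0, 0, 0]])

```text
t: 11.47
tcp_pos: [0.6372, -0.213, 0.0284]
tool_rot: [0.812, 0.583, 0.0, 0.0]
force: [0.2, 1.1, -2.8]
finger_gap: 0.687
gripper_force: 66.4
```

```bash
python3 plan.py
```

```text
t 11.47 tcp [ 637.2 -213.    28.4] phi -18.61 tilt z [ 5.e-04 -3.e-04 -1.e+00] gap 0.687 grip 66.4 F [ 0.2  1.1 -2.8]
```

apply_moves(claw=[-1, -1, -1, 0.6, 1], travel=[[-0.001, 0, 0.001], [-0.001, 0, 0.002], [-0.001, 0, 0.003], [-0.001, 0, 0.003], [-0.001, 0, 0.003]], turn=[[0, 0, 0], [0, 0, 0], [0, 0, 0], [0, 0, 0], [0, 0, 0]])

```text
t: 11.88
tcp_pos: [0.6373, -0.2139, 0.0262]
tool_rot: [0.812, 0.583, 0.0, 0.001]
force: [0.4, 0.1, 0.1]
finger_gap: 0.919
gripper_force: 0.0
```

apply_moves(claw=[1, 1, 1, 1, 1], travel=[[0, 0, 0], [0, 0, 0], [0, 0, -0.02], [0, 0, -0.06], [0, 0, -0.1]], turn=[[0, 0, 0], [0, 0, 0], [0, 0, 0], [0, 0, 0], [0, 0, 0]])

```text
t: 12.3
tcp_pos: [0.6357, -0.2131, 0.1051]
tool_rot: [0.812, 0.583, -0.001, -0.002]
force: [0.9, -0.4, 0.7]
finger_gap: 0.999
gripper_force: 0.0
```

apply_moves(claw=[1, 1, 1, 1], travel=[[0, 0, -0.03], [0, 0, -0.04], [0, 0, -0.04], [0, 0, -0.04]], turn=[[0, 0, 0], [0, 0, 0], [0, 0, 0], [0, 0, 0]])

```text
t: 12.63
tcp_pos: [0.6364, -0.2135, 0.1374]
tool_rot: [0.812, 0.583, -0.0, -0.0]
force: [0.1, 1.2, -1.1]
finger_gap: 1.001
gripper_force: 0.0
```

```bash
python3 plan.py 450.9,-267,110,5.5,2 450.9,-267,7,5.5
```

```text
t 12.63 tcp [ 636.4 -213.5  137.4] phi -18.61 tilt z [-3.e-04  2.e-04 -1.e+00] gap 1.001 grip 0.0 F [ 0.1  1.2 -1.1]
450.9,-267,110,5.5,2 travel [-0.0687, -0.0992, 0.0172] turn [-0.0001, -0.0, -0.067]
450.9,-267,110,5.5,2 travel [-0.0465, -0.1114, 0.0171] turn [0.0, 0.0, -0.067]
450.9,-267,7,5.5 travel [0.0, 0.0, 0.1288] turn [0.0, 0.0, 0.0]
```

apply_moves(claw=[1, 1, 1, 1, 1], travel=[[-0.01, -0.014, 0.001], [-0.025, -0.036, 0.005], [-0.04, -0.058, 0.01], [-0.055, -0.08, 0.014], [-0.0687, -0.0992, 0.017]], turn=[[0, 0, -0.013], [0, 0, -0.027], [0, 0, -0.04], [0, 0, -0.054], [0, 0, -0.067]])

```text
t: 13.05
tcp_pos: [0.5411, -0.2393, 0.1212]
tool_rot: [0.746, 0.666, -0.001, -0.003]
force: [-0.3, -0.7, 0.2]
finger_gap: 1.0
gripper_force: 0.0
```

apply_moves(claw=[1, 1, 1, 1, 1], travel=[[-0.01, -0.024, 0.005], [-0.02, -0.048, 0.01], [-0.031, -0.073, 0.014], [-0.04, -0.095, 0.017], [-0.0465, -0.1114, 0.017]], turn=[[0, 0, -0.013], [0, 0, -0.027], [0, 0, -0.04], [0, 0, -0.054], [0, 0, -0.067]])

```text
t: 13.47
tcp_pos: [0.448, -0.2658, 0.1078]
tool_rot: [0.672, 0.741, -0.0, -0.003]
force: [-0.6, 0.2, 0.4]
finger_gap: 1.0
gripper_force: 0.0
```

apply_moves(claw=[1, 1, 1, 1], travel=[[0, 0, 0], [0, 0, 0], [0, 0, 0], [0, 0, 0]], turn=[[0, 0, 0], [0, 0, 0], [0, 0, 0], [0, 0, 0]])

```text
t: 13.8
tcp_pos: [0.452, -0.2671, 0.11]
tool_rot: [0.672, 0.74, 0.0, -0.0]
force: [-0.0, -0.3, 0.2]
finger_gap: 0.995
gripper_force: 0.0
```

```bash
python3 plan.py 450.9,-267,7,5.5
python3 - <<'E'
from station import manip
import cv2,numpy as np
s=manip.snapshot("top");cv2.imwrite("pics/t3.png",s["pixels"][:,:,::-1]);np.savez("t3.npz",**s)
from h import *
P=cloud(s);w=P[160:250,395:490]
hsv=cv2.cvtColor(s["pixels"],cv2.COLOR_RGB2HSV)[160:250,395:490]
m=(abs(w[...,2]-.059)<.008)&(hsv[...,0]>100)&(hsv[...,0]<130)&(hsv[...,1]>120)&(hsv[...,2]>60);print(rect(w[m][:,:2]),np.percentile(w[m][:,2],[10,50,90]))
E
```

```text
t 13.8 tcp [ 452.  -267.1  110. ] phi 5.52 tilt z [ 1.e-04  1.e-04 -1.e+00] gap 0.995 grip 0.0 F [-0.  -0.3  0.2]
450.9,-267,7,5.5 travel [0.0002, -0.0014, 0.1288] turn [0.0, -0.0, 0.0001]
(638.2, -210.5, 111.0, 60.8, -18.8) [0.05367122 0.05806862 0.06032679]
```

View pics/t3.png

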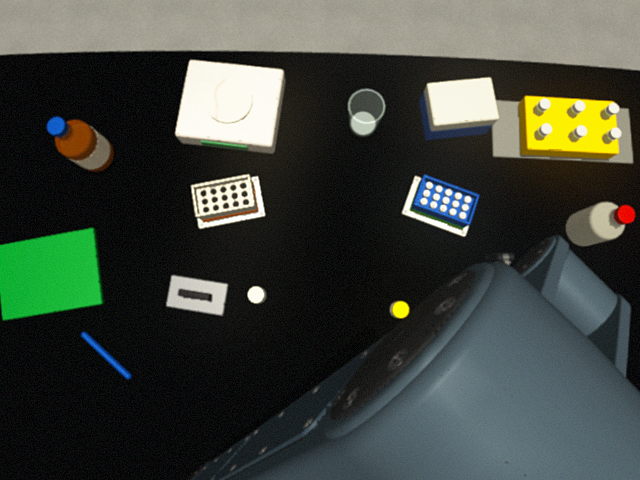

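The top view shows the grey tray on the orange dock (225,200), the blue tray on the green dock (446,200), and both jars undisturbed. Next is the red tray.

apply_moves(claw=[1, 1, 1, 1, 1], travel=[[0, -0.001, 0.03], [0, -0.001, 0.065], [0, -0.001, 0.1], [0, -0.001, 0.12], [0, -0.001, 0.127]], turn=[[0, 0, 0], [0, 0, 0], [0, 0, 0], [0, 0, 0], [0, 0, 0]])

```text
t: 14.27
tcp_pos: [0.45, -0.266, 0.0064]
tool_rot: [0.672, 0.74, 0.0, -0.002]
force: [-0.3, 0.0, 0.5]
finger_gap: 1.002
gripper_force: 0.0
```

apply_moves(claw=[1, 1, -1, -1, -1], travel=[[0, 0, 0], [0, 0, 0], [0, 0, 0], [0, 0, 0], [0, 0, 0]], turn=[[0, 0, 0], [0, 0, 0], [0, 0, 0], [0, 0, 0], [0, 0, 0]])

```text
t: 14.68
tcp_pos: [0.4511, -0.2678, 0.0104]
tool_rot: [0.672, 0.74, -0.0, 0.001]
force: [0.2, -0.1, 7.0]
finger_gap: 0.694
gripper_force: 66.6
```

apply_moves(claw=[-1, -1, -1, -1, -1], travel=[[0, 0, 0], [0, 0, 0], [0, 0, 0], [0, 0, 0], [0, 0, 0]], turn=[[0, 0, 0], [0, 0, 0], [0, 0, 0], [0, 0, 0], [0, 0, 0]])

```text
t: 15.1
tcp_pos: [0.451, -0.2678, 0.0104]
tool_rot: [0.672, 0.74, -0.0, 0.001]
force: [-0.8, 0.9, 5.6]
finger_gap: 0.693
gripper_force: 66.7
```

```bash
python3 plan.py 450.9,-267,140,5.5 638.2,-210.5,140,-18.8,2
```

```text
t 15.1 tcp [ 451.  -267.8   10.4] phi 5.51 tilt z [ 0.0017 -0.0016 -1.    ] gap 0.693 grip 66.7 F [-0.8  0.9  5.6]
450.9,-267,140,5.5 travel [0.0007, 0.0002, -0.162] turn [0.0005, 0.0006, 0.0001]
638.2,-210.5,140,-18.8,2 travel [0.0239, 0.1199, 0.0] turn [0.0, 0.0, 0.0675]
638.2,-210.5,140,-18.8,2 travel [0.0486, 0.1122, 0.0] turn [0.0, 0.0, 0.0675]
```

apply_moves(claw=[-1, -1, -1, -1, -1], travel=[[0, 0, -0.02], [0, 0, -0.06], [0, 0, -0.1], [0, 0, -0.14], [0, 0, -0.162]], turn=[[0, 0, 0], [0, 0, 0], [0, 0, 0], [0, 0, 0], [0, 0, 0]])

```text
t: 15.52
tcp_pos: [0.4513, -0.2679, 0.1419]
tool_rot: [0.672, 0.74, 0.0, 0.002]
force: [0.0, 0.1, -3.4]
finger_gap: 0.69
gripper_force: 66.4
```

apply_moves(claw=[-1, -1, -1, -1, -1], travel=[[0.003, 0.015, 0], [0.008, 0.038, 0], [0.013, 0.065, 0], [0.018, 0.092, 0], [0.024, 0.12, 0]], turn=[[0, 0, 0.009], [0, 0, 0.022], [0, 0, 0.037], [0, 0, 0.052], [0, 0, 0.0675]])

```text
t: 15.93
tcp_pos: [0.5444, -0.2384, 0.1387]
tool_rot: [0.748, 0.664, -0.0, -0.0]
force: [1.3, -0.2, -3.3]
finger_gap: 0.695
gripper_force: 66.2
```

apply_moves(claw=[-1, -1, -1, -1, -1], travel=[[0.012, 0.028, 0], [0.024, 0.056, 0], [0.035, 0.082, 0], [0.042, 0.1, 0], [0.0475, 0.112, 0]], turn=[[0, 0, 0.015], [0, 0, 0.03], [0, 0, 0.045], [0, 0, 0.06], [0, 0, 0.0675]])

```text
t: 16.35
tcp_pos: [0.6389, -0.2106, 0.1383]
tool_rot: [0.813, 0.582, 0.0, 0.0]
force: [0.1, -0.8, -2.9]
finger_gap: 0.695
gripper_force: 66.1
```

apply_moves(claw=[-1, -1, -1, -1], travel=[[0, 0, 0], [0, 0, 0], [0, 0, 0], [0, 0, 0]], turn=[[0, 0, 0], [0, 0, 0], [0, 0, 0], [0, 0, 0]])

```text
t: 16.68
tcp_pos: [0.6362, -0.2117, 0.1383]
tool_rot: [0.813, 0.582, -0.0, -0.001]
force: [-0.6, 0.4, -2.3]
finger_gap: 0.69
gripper_force: 66.1
```

```bash
python3 plan.py 637.9,-211.3,68,-18.8
python3 - <<'E'
from station import manip
import cv2,numpy as np
s=manip.snapshot("wrist");cv2.imwrite("pics/w3.png",s["pixels"][:,:,::-1])
E
```

```text
t 16.68 tcp [ 636.2 -211.7  138.3] phi -18.81 tilt z [-1.5e-03  6.0e-04 -1.0e+00] gap 0.69 grip 66.1 F [-0.6  0.4 -2.3]
637.9,-211.3,68,-18.8 travel [0.0011, 0.0019, 0.0879] turn [-0.0005, -0.0, -0.0001]
```

View pics/w3.png

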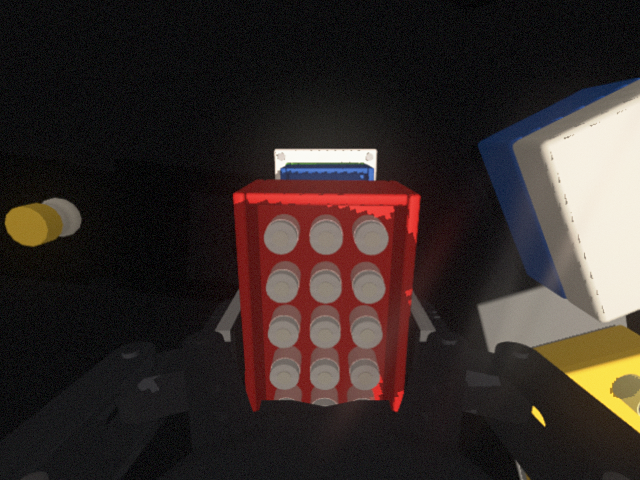

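The wrist view shows the red tray level, with its top at about (326,300), and the blue tray's far end centred behind it at (328,172). I'm lowering it now.

apply_moves(claw=[-1, -1, -1, -1, -1], travel=[[0.001, 0.002, 0.02], [0.001, 0.002, 0.045], [0.001, 0.002, 0.065], [0.001, 0.002, 0.077], [0.001, 0.002, 0.082]], turn=[[0, 0, 0], [0, 0, 0], [0, 0, 0], [0, 0, 0], [0, 0, 0]])

```text
t: 17.15
tcp_pos: [0.6378, -0.2111, 0.0711]
tool_rot: [0.813, 0.582, -0.001, -0.002]
force: [-1.1, -0.2, -3.5]
finger_gap: 0.693
gripper_force: 66.3
```

apply_moves(claw=[-1, -1, -1, -1, -1], travel=[[0, 0, 0], [0, 0, 0.003], [0, 0, 0.006], [0, 0, 0.008], [0, 0, 0.008]], turn=[[0, 0, 0], [0, 0, 0], [0, 0, 0], [0, 0, 0], [0, 0, 0]])

```text
t: 17.57
tcp_pos: [0.6395, -0.2114, 0.0668]
tool_rot: [0.813, 0.582, 0.0, 0.0]
force: [0.2, 0.5, -4.0]
finger_gap: 0.687
gripper_force: 66.3
```

apply_moves(claw=[-1, -1, -1], travel=[[0, 0, 0], [0, 0, 0], [0, 0, 0]], turn=[[0, 0, 0], [0, 0, 0], [0, 0, 0]])

```text
t: 17.82
tcp_pos: [0.6395, -0.2113, 0.0668]
tool_rot: [0.813, 0.582, 0.0, 0.0]
force: [0.0, -0.6, -4.0]
finger_gap: 0.692
gripper_force: 66.3
```

```bash
python3 plan.py 637.9,-211.3,64.4,-18.8
```

```text
t 17.82 tcp [ 639.5 -211.3   66.8] phi -18.79 tilt z [ 4.e-04 -2.e-04 -1.e+00] gap 0.692 grip 66.3 F [ 0.  -0.6 -4. ]
637.9,-211.3,64.4,-18.8 travel [-0.0006, -0.0019, 0.003] turn [0.0001, 0.0, 0.0001]
```

apply_moves(claw=[-1, -1, -1, 0.6, 1], travel=[[0, -0.001, 0.001], [0, -0.002, 0.002], [0, -0.002, 0.003], [0, -0.002, 0.003], [0, -0.002, 0.003]], turn=[[0, 0, 0], [0, 0, 0], [0, 0, 0], [0, 0, 0], [0, 0, 0]])

```text
t: 18.23
tcp_pos: [0.6384, -0.2111, 0.0647]
tool_rot: [0.813, 0.582, 0.0, 0.001]
force: [0.4, 0.6, -0.0]
finger_gap: 0.919
gripper_force: 0.0
```

apply_moves(claw=[1, 1, 1, 1, 1], travel=[[0, 0, 0], [0, 0, 0], [0, 0, -0.02], [0, 0, -0.06], [0, 0, -0.1]], turn=[[0, 0, 0], [0, 0, 0], [0, 0, 0], [0, 0, 0], [0, 0, 0]])

```text
t: 18.65
tcp_pos: [0.6368, -0.2103, 0.1435]
tool_rot: [0.813, 0.582, -0.001, -0.002]
force: [0.4, 0.6, 0.1]
finger_gap: 0.999
gripper_force: 0.0
```

apply_moves(claw=[1, 1, 1, 1], travel=[[0, 0, -0.03], [0, 0, -0.04], [0, 0, -0.04], [0, 0, -0.04]], turn=[[0, 0, 0], [0, 0, 0], [0, 0, 0], [0, 0, 0]])

```text
t: 18.98
tcp_pos: [0.6374, -0.2106, 0.1757]
tool_rot: [0.813, 0.582, -0.0, -0.0]
force: [0.4, -0.7, -0.6]
finger_gap: 1.0
gripper_force: 0.0
```

```bash
python3 plan.py 451.2,250.2,120,-7.4,3 451.2,250.2,17,-7.4
python3 - <<'E'
from station import manip
import cv2,numpy as np
from h import *
s=dict(np.load("top0.npz"));P=cloud(s);m=np.zeros((480,640),bool);m[270:320,165:232]=1
m&=(P[...,2]>.03);print("handle",rect(P[m][:,:2]),m.sum())
E
```

```text
t 18.98 tcp [ 637.4 -210.6  175.7] phi -18.79 tilt z [-4.e-04  2.e-04 -1.e+00] gap 1.0 grip 0.0 F [ 0.4 -0.7 -0.6]
451.2,250.2,120,-7.4,3 travel [0.1568, -0.1353, 0.0233] turn [-0.0002, -0.0, -0.0211]
451.2,250.2,120,-7.4,3 travel [0.1654, -0.1246, 0.0232] turn [0.0, 0.0, -0.0211]
451.2,250.2,120,-7.4,3 travel [0.1733, -0.1134, 0.0232] turn [0.0, 0.0, -0.0211]
451.2,250.2,17,-7.4 travel [-0.0, -0.0, 0.1288] turn [0.0, 0.0, 0.0]
handle (438.5, 144.8, 273.2, 14.0, -6.6) 259
```

apply_moves(claw=[1, 1, 1, 1, 1], travel=[[0.02, -0.018, 0], [0.053, -0.046, 0.005], [0.088, -0.076, 0.01], [0.122, -0.105, 0.017], [0.157, -0.135, 0.023]], turn=[[0, 0, -0.004], [0, 0, -0.008], [0, 0, -0.012], [0, 0, -0.017], [0, 0, -0.021]])

```text
t: 19.4
tcp_pos: [0.5736, -0.0556, 0.155]
tool_rot: [0.794, 0.609, -0.001, -0.002]
force: [0.8, 0.1, -0.4]
finger_gap: 1.0
gripper_force: 0.0
```

apply_moves(claw=[1, 1, 1, 1, 1], travel=[[0.033, -0.025, 0.005], [0.066, -0.05, 0.01], [0.1, -0.075, 0.014], [0.132, -0.1, 0.019], [0.1654, -0.1246, 0.023]], turn=[[0, 0, -0.004], [0, 0, -0.008], [0, 0, -0.012], [0, 0, -0.017], [0, 0, -0.021]])

```text
t: 19.82
tcp_pos: [0.5113, 0.0978, 0.1369]
tool_rot: [0.773, 0.635, -0.002, -0.002]
force: [-0.0, 0.7, 0.0]
finger_gap: 1.004
gripper_force: 0.0
```

apply_moves(claw=[1, 1, 1, 1, 1], travel=[[0.036, -0.024, 0.005], [0.075, -0.049, 0.01], [0.115, -0.075, 0.014], [0.15, -0.098, 0.019], [0.1733, -0.1134, 0.023]], turn=[[0, 0, -0.004], [0, 0, -0.008], [0, 0, -0.012], [0, 0, -0.017], [0, 0, -0.021]])

```text
t: 20.23
tcp_pos: [0.4484, 0.252, 0.1185]
tool_rot: [0.751, 0.661, -0.002, -0.001]
force: [0.7, 0.3, -0.7]
finger_gap: 1.001
gripper_force: 0.0
```

apply_moves(claw=[1, 1, 1, 1], travel=[[0, 0, 0], [0, 0, 0], [0, 0, 0], [0, 0, 0]], turn=[[0, 0, 0], [0, 0, 0], [0, 0, 0], [0, 0, 0]])

```text
t: 20.57
tcp_pos: [0.4523, 0.2491, 0.1203]
tool_rot: [0.752, 0.659, -0.001, -0.0]
force: [-0.6, 0.8, -0.1]
finger_gap: 1.002
gripper_force: 0.0
```

```bash
python3 plan.py 451.2,250.2,17,-7.4
python3 - <<'E'
from station import manip
import cv2,numpy as np
from h import *
s=manip.snapshot("top");P=cloud(s);Z=P[...,2]
hsv=cv2.cvtColor(s["pixels"],cv2.COLOR_RGB2HSV)
w=np.zeros((480,640),bool);w[155:255,390:495]=1
R=w&((hsv[...,0]<8)|(hsv[...,0]>172))&(hsv[...,1]>120)&(hsv[...,2]>60)&(abs(Z-.098)<.008)
print("red",rect(P[R][:,:2]),np.percentile(Z[R],[10,50,90]))
s=manip.snapshot("wrist");cv2.imwrite("pics/w4.png",s["pixels"][:,:,::-1]);np.savez("w4.npz",**s)
P=cloud(s);Z=P[...,2];d=np.hypot(P[...,0]-.4512,P[...,1]-.2502)<.07
for lo,hi in((.008,.018),(.033,.043)):
    m=d&(Z>lo)&(Z<hi);print(rect(P[m][:,:2]),m.sum(),np.median(Z[m]))
E
```

```text
t 20.57 tcp [452.3 249.1 120.3] phi -7.54 tilt z [-1.1e-03 -6.0e-04 -1.0e+00] gap 1.002 grip 0.0 F [-0.6  0.8 -0.1]
451.2,250.2,17,-7.4 travel [0.0013, -0.0014, 0.1291] turn [-0.0003, 0.0002, -0.0008]
red (638.5, -209.1, 111.7, 60.7, -19.5) [0.09257762 0.09675118 0.09916336]
(450.3, 249.0, 109.4, 60.2, -7.2) 9277 0.012292802398878129
(450.3, 249.1, 59.3, 14.0, -7.2) 1637 0.03703269508277308
```

View pics/w4.png

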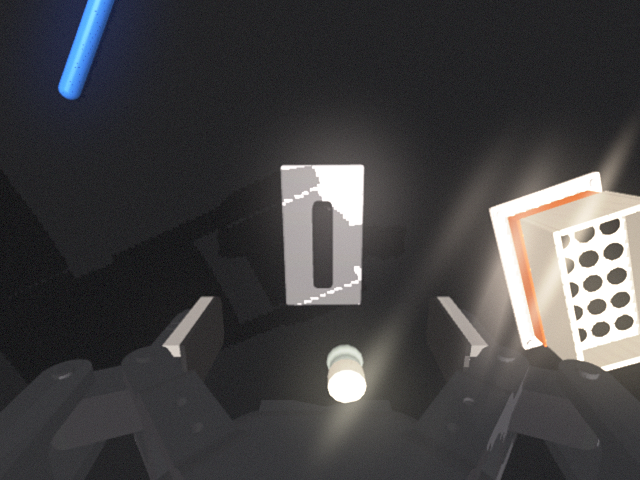

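The wrist view shows the cover at (323,235) with its handle at (322,245), between the open fingers. The white jar at (345,375) is clear of them.

apply_moves(claw=[1, 1, 1, 1, 1], travel=[[0, -0.002, 0.03], [0, -0.002, 0.065], [0, -0.002, 0.1], [0, -0.002, 0.12], [0, -0.002, 0.128]], turn=[[0, 0, -0.001], [0, 0, -0.001], [0, 0, -0.001], [0, 0, -0.001], [0, 0, -0.001]])

```text
t: 21.08
tcp_pos: [0.4497, 0.249, 0.0163]
tool_rot: [0.751, 0.66, -0.002, -0.001]
force: [0.0, 0.2, 0.2]
finger_gap: 1.004
gripper_force: 0.0
```

apply_moves(claw=[1, 0, -0.4, -1, -1], travel=[[0, 0, 0], [0, 0, 0], [0, 0, 0], [0, 0, 0], [0, 0, 0]], turn=[[0, 0, 0], [0, 0, 0], [0, 0, 0], [0, 0, 0], [0, 0, 0]])

```text
t: 21.5
tcp_pos: [0.4513, 0.2506, 0.0197]
tool_rot: [0.751, 0.661, 0.001, 0.001]
force: [0.1, -0.4, -0.4]
finger_gap: 0.457
gripper_force: 0.0
```

apply_moves(claw=[-1, -1, -1, -1, -1], travel=[[0, 0, 0], [0, 0, 0], [0, 0, 0], [0, 0, 0], [0, 0, 0]], turn=[[0, 0, 0], [0, 0, 0], [0, 0, 0], [0, 0, 0], [0, 0, 0]])

```text
t: 21.92
tcp_pos: [0.451, 0.2505, 0.0193]
tool_rot: [0.75, 0.661, 0.001, 0.0]
force: [0.0, -1.2, 5.3]
finger_gap: 0.146
gripper_force: 60.4
```

apply_moves(claw=[-1, -1, -1, -1, -1], travel=[[0, 0, 0], [0, 0, 0], [0, 0, 0], [0, 0, 0], [0, 0, 0]], turn=[[0, 0, 0], [0, 0, 0], [0, 0, 0], [0, 0, 0], [0, 0, 0]])

```text
t: 22.33
tcp_pos: [0.451, 0.2506, 0.0193]
tool_rot: [0.75, 0.661, 0.001, 0.0]
force: [0.2, -1.4, 6.0]
finger_gap: 0.149
gripper_force: 60.4
```

```bash
python3 plan.py 450.5,249.5,150,-7.3 638.5,-209.5,180,-19.2,3
```

```text
t 22.33 tcp [451.  250.6  19.3] phi -7.26 tilt z [ 1.4e-03  4.0e-04 -1.0e+00] gap 0.149 grip 60.4 F [ 0.2 -1.4  6. ]
450.5,249.5,150,-7.3 travel [-0.0013, -0.0002, -0.1634] turn [0.0004, -0.0002, 0.0002]
638.5,-209.5,180,-19.2,3 travel [-0.1797, 0.102, -0.0125] turn [0.0, 0.0, 0.022]
638.5,-209.5,180,-19.2,3 travel [-0.1723, 0.1142, -0.0125] turn [0.0, 0.0, 0.022]
638.5,-209.5,180,-19.2,3 travel [-0.1639, 0.1258, -0.0125] turn [0.0, 0.0, 0.022]
```

apply_moves(claw=[-1, -1, -1, -1, -1], travel=[[0, 0, -0.03], [0, 0, -0.07], [0, 0, -0.11], [0, 0, -0.15], [0, 0, -0.165]], turn=[[0, 0, 0], [0, 0, 0], [0, 0, 0], [0, 0, 0], [0, 0, 0]])

```text
t: 22.75
tcp_pos: [0.4521, 0.251, 0.1542]
tool_rot: [0.75, 0.661, 0.003, 0.001]
force: [0.2, -0.4, -1.5]
finger_gap: 0.148
gripper_force: 59.4
```

apply_moves(claw=[-1, -1, -1, -1, -1], travel=[[-0.024, 0.014, -0.01], [-0.06, 0.034, -0.013], [-0.1, 0.057, -0.013], [-0.14, 0.08, -0.013], [-0.18, 0.102, -0.013]], turn=[[0, 0, 0.003], [0, 0, 0.008], [0, 0, 0.012], [0, 0, 0.017], [0, 0, 0.022]])

```text
t: 23.17
tcp_pos: [0.5132, 0.0959, 0.1609]
tool_rot: [0.773, 0.635, -0.0, -0.0]
force: [0.7, -0.0, -1.3]
finger_gap: 0.144
gripper_force: 59.4
```

apply_moves(claw=[-1, -1, -1, -1, -1], travel=[[-0.034, 0.023, -0.003], [-0.069, 0.046, -0.005], [-0.103, 0.068, -0.008], [-0.138, 0.091, -0.01], [-0.1723, 0.1142, -0.0125]], turn=[[0, 0, 0.004], [0, 0, 0.009], [0, 0, 0.013], [0, 0, 0.018], [0, 0, 0.022]])

```text
t: 23.58
tcp_pos: [0.5755, -0.0572, 0.1704]
tool_rot: [0.795, 0.607, -0.0, -0.001]
force: [0.0, -0.1, -2.3]
finger_gap: 0.151
gripper_force: 59.4
```

apply_moves(claw=[-1, -1, -1, -1, -1], travel=[[-0.038, 0.029, -0.003], [-0.076, 0.058, -0.006], [-0.113, 0.086, -0.01], [-0.145, 0.111, -0.0125], [-0.163, 0.1258, -0.0125]], turn=[[0, 0, 0.005], [0, 0, 0.01], [0, 0, 0.015], [0, 0, 0.02], [0, 0, 0.022]])

```text
t: 24.0
tcp_pos: [0.64, -0.2122, 0.1808]
tool_rot: [0.816, 0.578, 0.0, 0.001]
force: [0.3, -0.3, -0.4]
finger_gap: 0.144
gripper_force: 59.3
```

apply_moves(claw=[-1, -1, -1, -1], travel=[[0, 0, 0], [0, 0, 0], [0, 0, 0], [0, 0, 0]], turn=[[0, 0, 0], [0, 0, 0], [0, 0, 0], [0, 0, 0]])

```text
t: 24.33
tcp_pos: [0.6379, -0.2063, 0.1803]
tool_rot: [0.815, 0.58, -0.0, -0.001]
force: [0.3, 0.3, -2.0]
finger_gap: 0.145
gripper_force: 59.3
```

```bash
python3 plan.py 638.7,-208.5,120,-19.2
python3 - <<'E'
from station import manip
import cv2,numpy as np
from h import *
s=manip.snapshot("wrist");cv2.imwrite("pics/w5.png",s["pixels"][:,:,::-1]);np.savez("w5.npz",**s)
E
```

```text
t 24.33 tcp [ 637.9 -206.3  180.3] phi -19.08 tilt z [-0.0022  0.0015 -1.    ] gap 0.145 grip 59.3 F [ 0.3  0.3 -2. ]
638.7,-208.5,120,-19.2 travel [-0.0023, 0.002, 0.0754] turn [-0.0008, -0.0002, 0.0007]
```

View pics/w5.png

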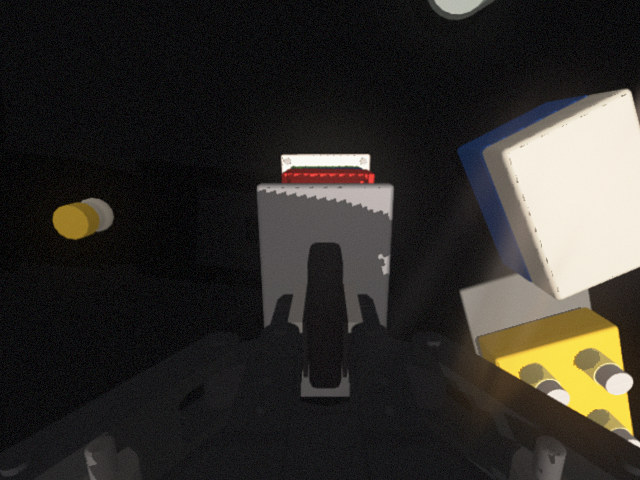

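The wrist view shows the cover level, with its plate at (325,255), and the red tray's far end centred behind it at (328,178). I'm lowering it.

apply_moves(claw=[-1, -1, -1, -1, -1], travel=[[-0.002, 0.001, 0.02], [-0.002, 0.001, 0.045], [-0.002, 0.001, 0.06], [-0.002, 0.001, 0.07], [-0.002, 0.001, 0.073]], turn=[[0, 0, 0], [0, 0, 0], [0, 0, 0], [0, 0, 0], [0, 0, 0]])

```text
t: 24.8
tcp_pos: [0.638, -0.2085, 0.1207]
tool_rot: [0.815, 0.58, -0.001, -0.002]
force: [0.5, -0.6, -1.5]
finger_gap: 0.148
gripper_force: 59.4
```

apply_moves(claw=[-1, -1, -1, -1], travel=[[0, 0, 0], [0, 0, 0], [0, 0, 0], [0, 0, 0]], turn=[[0, 0, 0], [0, 0, 0], [0, 0, 0], [0, 0, 0]])

```text
t: 25.13
tcp_pos: [0.6398, -0.2101, 0.1236]
tool_rot: [0.815, 0.58, 0.0, 0.001]
force: [-0.1, -0.7, -1.5]
finger_gap: 0.15
gripper_force: 59.4
```

```bash
python3 plan.py 638.7,-208.5,112.3,-19.2
```

```text
t 25.13 tcp [ 639.8 -210.1  123.6] phi -19.15 tilt z [ 0.0018 -0.001  -1.    ] gap 0.15 grip 59.4 F [-0.1 -0.7 -1.5]
638.7,-208.5,112.3,-19.2 travel [0.0014, -0.002, 0.0141] turn [0.0007, 0.0001, 0.0003]
```

apply_moves(claw=[-1, -1, -1, -1, -1], travel=[[0.0014, -0.001, 0.003], [0.0014, -0.001, 0.006], [0.0014, -0.001, 0.009], [0.0014, -0.001, 0.0115], [0.0014, -0.001, 0.0135]], turn=[[0, 0, 0], [0, 0, 0], [0, 0, 0], [0, 0, 0], [0, 0, 0]])

```text
t: 25.55
tcp_pos: [0.6386, -0.2084, 0.1123]
tool_rot: [0.815, 0.58, -0.0, -0.0]
force: [-3.3, 2.3, 10.5]
finger_gap: 0.149
gripper_force: 61.0
```

apply_moves(claw=[-1, -1, -1, -1], travel=[[0, 0, 0], [0, 0, 0], [0, 0, 0], [0, 0, 0]], turn=[[0, 0, 0], [0, 0, 0], [0, 0, 0], [0, 0, 0]])

```text
t: 25.88
tcp_pos: [0.6386, -0.2084, 0.1123]
tool_rot: [0.815, 0.58, -0.0, -0.0]
force: [-2.4, 1.0, 5.5]
finger_gap: 0.145
gripper_force: 60.3
```

```bash
python3 plan.py 638.7,-208.5,112.3,-19.2
```

```text
t 25.88 tcp [ 638.6 -208.4  112.3] phi -19.15 tilt z [-1.e-04  0.e+00 -1.e+00] gap 0.145 grip 60.3 F [-2.4  1.   5.5]
638.7,-208.5,112.3,-19.2 travel [-0.0001, 0.0001, 0.0] turn [-0.0, 0.0, 0.0003]
```

apply_moves(claw=[-0.5, 0, 0.3, 0.3, 0.3], travel=[[0, 0, 0], [0, 0, 0], [0, 0, 0], [0, 0, 0], [0, 0, 0]], turn=[[0, 0, 0], [0, 0, 0], [0, 0, 0], [0, 0, 0], [0, 0, 0]])

```text
t: 26.3
tcp_pos: [0.6388, -0.2085, 0.1114]
tool_rot: [0.815, 0.58, -0.0, -0.0]
force: [0.7, 1.1, 0.1]
finger_gap: 0.65
gripper_force: 0.0
```

apply_moves(claw=[0.3, 0.3, 0.3, 0.3, 0.3], travel=[[0, 0, -0.01], [0, 0, -0.04], [0, 0, -0.08], [0, 0, -0.12], [0, 0, -0.16]], turn=[[0, 0, 0], [0, 0, 0], [0, 0, 0], [0, 0, 0], [0, 0, 0]])

```text
t: 26.72
tcp_pos: [0.6386, -0.2084, 0.2414]
tool_rot: [0.815, 0.58, -0.0, -0.0]
force: [-0.3, 0.2, 0.9]
finger_gap: 0.65
gripper_force: 0.0
```

apply_moves(claw=[0.3, 0.3, 0.3, 0.3, 0.3], travel=[[0.04, -0.01, 0], [0.08, -0.03, 0], [0.12, -0.05, 0], [0.16, -0.07, 0], [0.2, -0.1, 0]], turn=[[0, 0, 0], [0, 0, 0], [0, 0, 0], [0, 0, 0], [0, 0, 0]])

```text
t: 27.13
tcp_pos: [0.6166, -0.0302, 0.2406]
tool_rot: [0.815, 0.579, 0.001, 0.001]
force: [0.5, 0.3, -0.0]
finger_gap: 0.65
gripper_force: 0.0
```

apply_moves(claw=[0.3, 0.3, 0.3, 0.3], travel=[[0, 0, 0], [0, 0, 0], [0, 0, 0], [0, 0, 0]], turn=[[0, 0, 0], [0, 0, 0], [0, 0, 0], [0, 0, 0]])

```text
t: 27.47
tcp_pos: [0.6163, -0.0322, 0.2402]
tool_rot: [0.815, 0.579, 0.0, 0.001]
force: [0.1, -0.7, -0.3]
finger_gap: 0.654
gripper_force: 0.0
```

```bash
python3 plan.py
python3 - <<'E'
from station import manip
import cv2,numpy as np
from h import *
s=manip.snapshot("top");P=cloud(s);Z=P[...,2];V=s["pixels"].max(2)
w=np.zeros((480,640),bool);w[140:260,390:500]=1
for lo,hi in((.101,.112),(.124,.138)):
    m=w&(Z>lo)&(Z<hi)
    m=cv2.morphologyEx(m.astype(np.uint8),cv2.MORPH_OPEN,np.ones((2,2)))>0
    if m.sum()>5:print(rect(P[m][:,:2]),m.sum(),np.median(Z[m]))
a=s["pixels"][:,:,::-1];b=manip.snapshot("scene")["pixels"][:,:,::-1]
cv2.imwrite("pics/fin.png",np.vstack([cv2.resize(a[130:340,150:530],(760,420))[:, :],]))
cv2.imwrite("pics/fins.png",cv2.resize(b[140:400,100:560],(780,440)))
E
```

```text
t 27.47 tcp [616.3 -32.2 240.2] phi -19.2 tilt z [ 1.3e-03 -7.0e-04 -1.0e+00] gap 0.654 grip 0.0 F [ 0.1 -0.7 -0.3]
(582.1, -128.5, 395.3, 113.8, 32.2) 1482 0.1057479557676107
(637.2, -212.8, 65.1, 16.4, -12.5) 260 0.1300096899832272
```

View pics/fin.png

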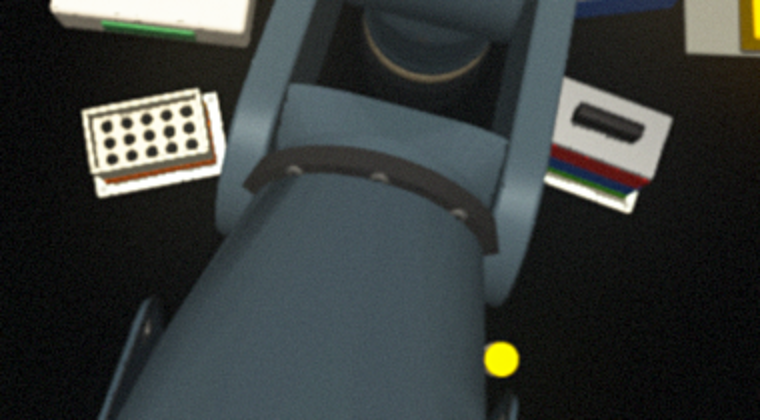

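View pics/fins.png

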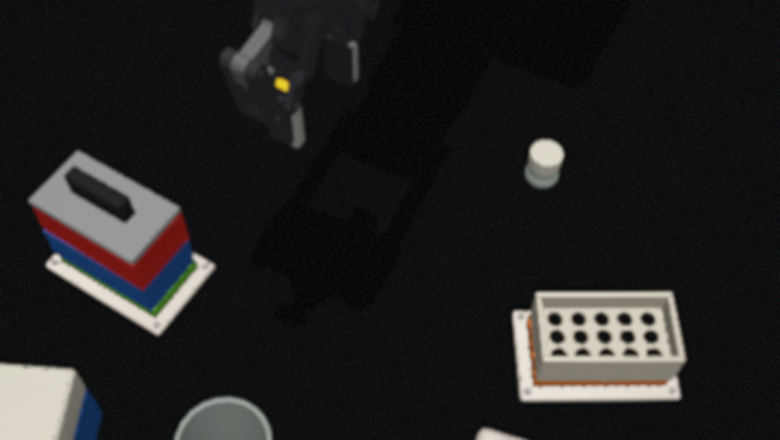

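The final views show the stack (blue, red, cover) flush on the green dock. The grey tray is seated on the orange dock, and both jars are standing. Plate height is 106 mm and handle top 130 mm, against 106 and 131 expected. Handing in.

```bash
python3 -c "
from station import manip
print(manip.sign_off())"
```

```text
the job is handed in; nothing more can be done
None
```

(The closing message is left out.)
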